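# Free the parked reach gauge and hold its arm at the set mark

## Robot

A 6-joint arm with a two-finger parallel gripper is mounted at the origin on a cart in front of the work surface, level with it; the furniture and walls round the work are solid. World frame = base frame: x ahead of the robot, y to its left, z up, the work surface at z = 0. Lengths are in m, angles in rad, forces in N, time in s.
With the tool pointing down it reaches from about 0.25 to 0.775 m from the base axis. Payload 8.9 kg.
Tool frame: the origin (TCP) lies between the finger pads, 19 mm behind the fingertips; this is the grasp point; z points along the fingers, y is the line along which they close (so a half turn about z gives the same grasp; the last joint's range is limited). The gripper opens to 85 mm and grips with 20 to 120 N. Pads are 22 mm wide; open, the fingers measure 114 mm over their backs; the gripper's body (76 mm by 85 mm) begins 54 mm behind the grasp point. The pads swing forward as they close: fully open they stand 13 mm farther back than shut.
Start: joints at [-1.389, 0.291, -0.153, 1.127, 0, 1.431], TCP at [0.166, -0.498, 0.25] pointing down, gripper open.
Joint ranges: [-2.52, 2.52], [-0.91, 1.74], [-1.3, 1.37], [-1.96, 2.02], [-1.52, 1.47], [-3.14, 3.14]. Speed limits (rad/s): [2.22, 2.22, 2.79, 3.14, 3.14, 3.14].

## Interface

Orientations are given as a rotation vector (axis times angle).
In Python, from bench import read_state, grab_frame, finish_job gives the robot as it stands.
- The arm moves only by the tool carry_out, never from a script. Its argument "rows" is a list of rows, each an object with "jaw": the opening, from -1 (shut) to 1 (fully open); "slide": the shift along the world's x, y, z as a fraction of full scale, a list of three; "yaw": the turn about the world's z as a fraction of full scale. A call has 1 to 10 rows; each row shifts and turns the commanded pose from where the row before left it; what a row does not reach is not made up. Full scale, the value 1, is 50 mm for a shift and 0.12 rad for a turn. A row lasts 1/10 s, in which the tool goes at most 50 mm and 8.59 degrees, less where a joint would pass 70% of its speed; a pose out of reach is approached as far as the arm can. A call with a number of a shift or a turn outside -1 to 1 is refused whole. A call with a gripper value outside its range is refused whole. The fingers move at their own pace and stop on an object; "grip_force" is the grip in N (left out, the last holds). Time passes only in rows, so rows that do not move let the fingers close. It gives the time, the measured TCP pose, the force, the opening and the grip force at its end, in the units of the state.
- read_state(): the state, without advancing time (a new reading comes with each control period).
- grab_frame(name): name is "scene" or "top" or "wrist"; returns a dict with "color" (420x560x3 uint8, red, green, blue), "fx", "fy", "cx", "cy" (pixels), "pose" (4x4, takes a point from camera to world coordinates); the wrist camera has in their place "T_tool_cam" (4x4, takes a point from camera to tool coordinates, whose origin is the TCP and whose axes are the flange's). Camera axes: x right, y down, z forward; pixel columns grow to the right and rows downward; lengths in m; the calibration is good to about 2 mm. A picture is of the moment at which its call begins: read the wrist's pose just before it. There is no depth.
- finish_job(): hands the job in; it is judged then, once.
The state is a dict: "time": time; "joint_positions": joint angles; "joint_velocities": joint speeds; "joint_torque": joint torques, N m; "eef_pos": TCP position; "orientation": TCP orientation; "wrist_force": force on the tool from outside, world axes, zero at the start; "ft_torque": the same for the moment, N m; "width": finger opening in m; "gripper_force": force on a finger pad.
Only numpy, scipy, OpenCV 4.12 (cv2) and the standard library are available. Lean on these libraries where they do the work, as an engineer would, in place of code of your own. Each camera call takes 0.05 s, during which the arm holds its last target. There are 200 camera calls.

## Task

The reach gauge on the worktop is parked: knock the spring pin on top of its housing fully down with the mallet (do not push it with the fingers) and set the mallet back down on the worktop. Then squeeze the lock button on the side of the arm's head, draw the arm out until its pointer is level with the mark on the small rider, and finish while still gripping the head with the button squeezed, keeping the arm still at the mark, because it springs back when let go. Leave the rider and the other things where they are.

Things in the scene. Friction and masses are not known exactly. Their poses are not given: they have to be found in the camera images.
- gauge: the reach gauge, fixed to the worktop. Origin at the underside of its base plate; its -x axis is the direction in which the arm draws out (roughly towards the robot). Aluminium base plate 280 x 90 x 10 mm reaching from x = -200 to +80 mm; grey housing 120 x 60 mm, x = -50 to +70 mm, top at z = 76 mm. On the base plate a black 5 mm scale runs below the head on the -y side. It cannot move.
- pin_top (a point): centre of the top of the steel spring pin (12 mm thick), which stands upright in the top of the gauge's housing at gauge x = +20, y = 0 mm: 14 mm proud (z = 90 mm) at the start, 2 mm proud (z = 78 mm) when fully down
- spring_pin (a joint): how far the spring pin has been driven down, m: 0 at the start, 0.012 fully down. It is held by about 7 N of friction (more when moved fast), and stays where it is left. While it is up it blocks the arm; from 0.009 on the arm is free of it. Fully down means more than 0.010.
- head_centre (a point): middle of the black block-shaped head on the front end of the arm: 40 (x) x 34 (y) x 40 mm high, z = 32 to 72 mm, axes as the gauge; parked at gauge x = -85, y = 0, z = 52 mm. Grip it across y from above, tool point about at its middle (fingertips then clear the rider by 10 mm). A 20 mm wide steel bar joins it to the housing, 15 mm behind it when parked
- button_face (a point): middle of the outer face of the grey lock button, 26 x 24 mm, on the +y side of the head, 7.5 mm proud of it (1.5 mm when squeezed); at head centre + 24.5 mm in y, at the same height
- lock_button (a joint): how far the lock button is squeezed into the head (towards -y), m: 0 out, 0.006 fully in; sprung, 2 N to start and 7 N fully in. From 0.0035 on it frees the arm; only a parked arm is locked. It must be in by more than 0.004 at the end. Gripping the head across y with 20 N or more squeezes it fully in
- slide_arm (a joint): how far the arm is drawn out along the gauge's -x, m: 0 parked, at most 0.09. A spring pulls it back with 2 N when parked to 3.8 N fully out
- pointer (a point): tip of the thin steel pointer blade at the lower front edge of the head, on the gauge's -y side: head centre + (-21.5, -32, -38) mm in gauge axes; it moves with the arm
- rider_mark (a point): the mark (middle ridge) of the small steel rider, 14 x 13 x 12 mm, that sits on the -y edge of the base plate, z = 10 to 24.5 mm; its point nearest to the pointer's path. The pointer is level with it when both have the same gauge x, within 5 mm
- rider (a joint): position of the rider along the scale, m, 0.03 to 0.075 at the start: the arm's pointer is level with the rider's mark when slide_arm has this same value. Stiff (12 N); it must not be moved
- mallet: mallet, 0.15 to 0.3 kg, standing on one face. Origin under the middle of its head, 40 x 40 mm, 64 mm high (black rubber striking faces 36 x 36 mm at top and underside). Wooden handle 16 mm wide, 20 mm high, level, centred 32 mm above the origin, along the mallet's -x from 20 to 134 mm. Balances 10 mm behind the head's middle; grip the handle near the head with 60 N or more, or it may turn
- mallet_head (a point): centre of the mallet's head, 32 mm above its lower striking face
- stereo_microscope: stereo microscope, fixed equipment beside the gauge, an obstacle: its base covers world x = 0.46 to 0.83, y = -0.11 to 0.23 m up to z = 0.08 m, and its head with eyepieces stands over it from x = 0.54 m on, y = -0.05 to 0.16 m, z = 0.23 to 0.47 m. The robot starts on its left, the work is on its right: pass in front of it (x under 0.4 m)
- petri: closed petri dish, 91 mm across, 15 mm high, bystander, origin at its underside
- eyepiece: black spare eyepiece, 34 mm across, 42 mm high, bystander, origin at its underside
- canister: black objective can, 38 mm across, 60 mm high, bystander, origin at its underside
- coverslips: small box of cover glasses, 32 x 54 x 15 mm, bystander, origin at its underside
- counter: hand tally counter, 71 x 50 x 26 mm, bystander, origin at its underside

How it is judged:
By the outcome, as a careful person would: the job done as asked, in the order asked, and still so for the second after the job is handed in, while the arm keeps its last pose, push and grip.
It also fails if it takes over 51 s, if anything falls off the work surface, if the arm or the gripper's body presses on something with over 40 N, if the wrist force passes 120 N, or if a joint passes its speed limit or range.

## Working session

There is one attempt and no reset: what is moved stays moved. The work goes in short steps, Python scripts to look and compute and a tool call to move; the robot and the scene stay as the last step left them, time stands still between calls to the robot, and variables do not carry over. Pictures are saved under pics/ and viewed, at most 10 in all, crops included, and the job is handed in when it is done.

Besides the shell and the picture viewer there is one more tool, called as a command line: name --argument value ..., lists and objects as JSON in quotes. carry_out: Moves the arm, as the interface text tells. Its arguments: {"type":"object","properties":{"rows":{"type":"array","items":{"type":"object","properties":{"jaw":{"type":"number"},"slide":{"type":"array","items":{"type":"number","minimum":-1,"maximum":1}},"yaw":{"type":"number","minimum":-1,"maximum":1}}}},"grip_force":{"type":"number"}},"required":["rows"]}

```bash
mkdir -p pics; ls; cat > h.py <<'E'
import numpy as np, cv2
from bench import read_state, grab_frame, finish_job
from scipy.spatial.transform import Rotation as R
def grab(name,fn=None):
    s=read_state(); f=grab_frame(name)
    if name=="wrist":
        T=np.eye(4);T[:3,:3]=R.from_rotvec(s["orientation"]).as_matrix();T[:3,3]=s["eef_pos"]
        f["pose"]=T@np.array(f["T_tool_cam"])
    f["pose"]=np.array(f["pose"])
    if fn: cv2.imwrite(fn,f["color"][:,:,::-1]); np.save(fn+".npy",{k:v for k,v in f.items()},allow_pickle=True)
    return f
def load(fn): return np.load(fn+".npy",allow_pickle=True).item()
def ray(f,u,v,z):
    d=f["pose"][:3,:3]@np.array([(u-f["cx"])/f["fx"],(v-f["cy"])/f["fy"],1]);o=f["pose"][:3,3]
    return o+d*(z-o[2])/d[2]
def proj(f,p):
    q=np.linalg.inv(f["pose"])@np.append(p,1);return np.array([f["fx"]*q[0]/q[2]+f["cx"],f["fy"]*q[1]/q[2]+f["cy"]])
E
python3 - <<'E'
from h import *
for n in("scene","top"):
    f=grab(n,f"pics/{n}0.png");print(n,f["pose"].round(3).tolist(),f["fx"],f["cx"],f["cy"])
s=read_state();print({k:np.round(v,3).tolist() for k,v in s.items()})
E
```

```text
pics
scene [[-0.795, -0.28, 0.538, -0.236], [-0.606, 0.335, -0.721, 0.967], [0.022, -0.899, -0.437, 0.717], [0.0, 0.0, 0.0, 1.0]] 455.8046560755296 281.6599420824654 210.92300690308318
top [[-0.014, -0.992, 0.127, 0.348], [-1.0, 0.014, 0.002, -0.075], [-0.003, -0.127, -0.992, 1.52], [0.0, 0.0, 0.0, 1.0]] 467.96018408349175 275.63373382395287 216.78340071049197
{'time': 0.1, 'joint_positions': [-1.389, 0.291, -0.154, 1.127, 0.0, 1.431], 'joint_velocities': [-0.003, -0.001, 0.002, -0.002, 0.002, -0.0], 'joint_torque': [0.0, -53.798, 33.192, 0.009, -0.0, -0.0], 'eef_pos': [0.165, -0.498, 0.249], 'orientation': [-3.1, -0.502, 0.0], 'wrist_force': [0.089, 0.679, -0.726], 'ft_torque': [-0.037, 0.051, 0.02], 'gripper_force': 0.0, 'width': 0.085}
```

View pics/top0.png

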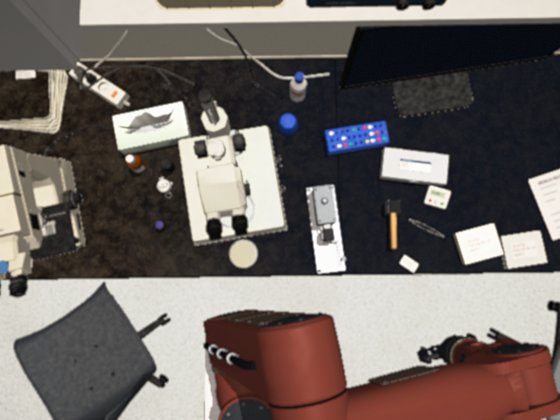

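View pics/scene0.png

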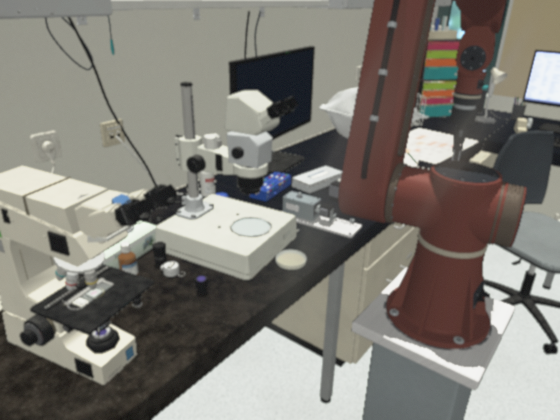

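```bash
python3 - <<'E'
from h import *
f=load("pics/top0.png")
c=f["color"][170:290,290:460,::-1]
cv2.imwrite("pics/top0c.png",cv2.resize(c,None,fx=4.5,fy=4.5,interpolation=cv2.INTER_CUBIC))
for n,u,v,z in[("mallet head",394,207,.064),("handle end",394,248,.042),("gauge front l",316,272,.01),("front r",344,270,.01),("back l",308,186,.01),("back r",334,185,.01),("edge",400,276,0)]: print(n,ray(f,u,v,z).round(3))
E
```

```text
mallet head [ 0.56  -0.445  0.064]
handle end [ 0.432 -0.445  0.042]
gauge front l [ 0.361 -0.199  0.01 ]
front r [ 0.366 -0.289  0.01 ]
back l [ 0.641 -0.18   0.01 ]
back r [ 0.643 -0.265  0.01 ]
edge [ 0.344 -0.47   0.   ]
```

View pics/top0c.png

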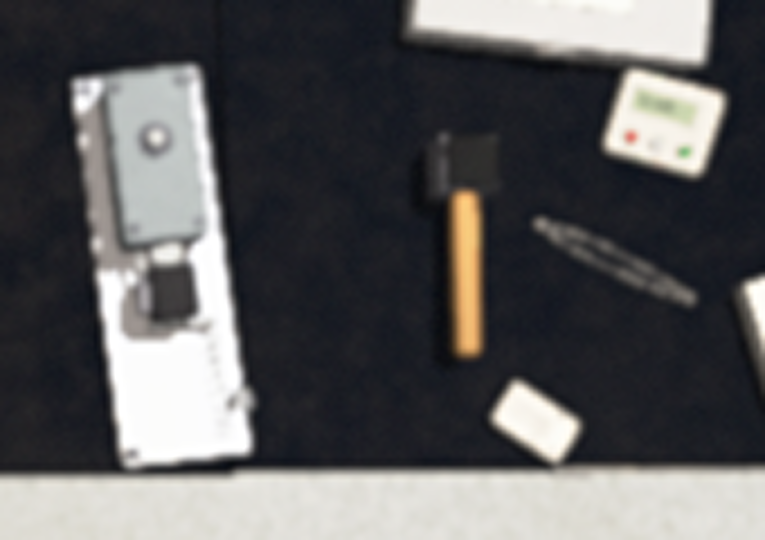

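carry_out --rows '[{"slide": [0.5, 0.28, 0.3], "yaw": -0.27, "jaw": 1}, {"slide": [0.5, 0.28, 0.3], "yaw": -0.27, "jaw": 1}, {"slide": [0.5, 0.28, 0.3], "yaw": -0.27, "jaw": 1}, {"slide": [0.5, 0.28, 0.3], "yaw": -0.27, "jaw": 1}, {"slide": [0.5, 0.28, 0.2], "yaw": -0.27, "jaw": 1}, {"slide": [0.5, 0.28, 0.2], "yaw": -0.27, "jaw": 1}, {"slide": [0.5, 0.28, 0], "yaw": -0.27, "jaw": 1}, {"slide": [0.5, 0.28, 0], "yaw": -0.27, "jaw": 1}, {"slide": [0.5, 0.28, 0], "yaw": -0.27, "jaw": 1}, {"slide": [0.5, 0.28, 0], "yaw": -0.24, "jaw": 1}]'

```text
time: 1.1
eef_pos: [0.4164, -0.3574, 0.3297]
orientation: [-3.141, 0.001, 0.001]
wrist_force: [-0.2, -0.4, 0.7]
width: 0.0852
gripper_force: 0.0
```

carry_out --rows '[{"slide": [0, 0, 0], "yaw": 0, "jaw": 1}, {"slide": [0, 0, 0], "yaw": 0, "jaw": 1}, {"slide": [0, 0, 0], "yaw": 0, "jaw": 1}]'

```text
time: 1.4
eef_pos: [0.4149, -0.3585, 0.3298]
orientation: [-3.141, -0.0, 0.001]
wrist_force: [-0.3, 0.3, -0.7]
width: 0.0853
gripper_force: 0.0
```

```bash
python3 - <<'E'
from h import *
f=grab("wrist","pics/w1.png");print(f["pose"].round(3).tolist(),f["fx"],f["cx"],f["cy"])
s=read_state();print(s["eef_pos"],s["orientation"])
for n,p in[("mallet",(.56,-.445,.064)),("pin",(.582,-.227,.09)),("head",(.477,-.235,.072))]:print(n,proj(f,p))
E
```

```text
[[0.0, -0.944, -0.329, 0.5], [-1.0, -0.0, 0.0, -0.358], [-0.001, 0.329, -0.944, 0.453], [0.0, 0.0, 0.0, 1.0]] 327.33153896871437 281.68585098855624 209.76076190107108
[ 0.41476142 -0.35864518  0.32990526] [-3.14147870e+00  4.17609514e-04  6.84446702e-04]
mallet [364.16792928  35.66726172]
pin [146.39281775   5.43816749]
head [172.50953705 117.21766309]
```

View pics/w1.png

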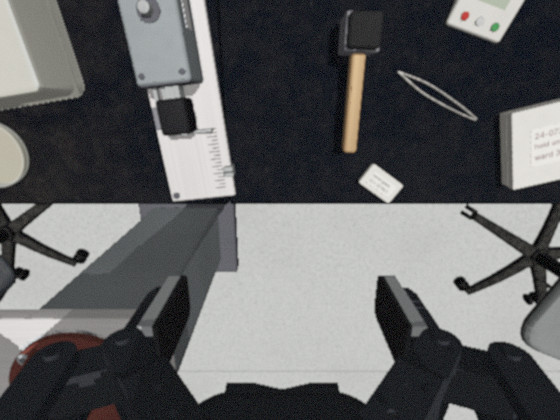

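```bash
python3 - <<'E'
from h import *
f=load("pics/w1.png")
c=f["color"]
hsv=cv2.cvtColor(c,cv2.COLOR_RGB2HSV)
m=cv2.inRange(hsv,(8,80,150),(25,255,255));m[:, :320]=0;m[:,400:]=0;m[170:]=0
pts=np.argwhere(m>0)[:,::-1]
print(len(pts),pts.min(0),pts.max(0))
for v in range(pts[:,1].min(),pts[:,1].max()+1,12):
    r=pts[pts[:,1]==v,0]; a=ray(f,r.min(),v,.042);b=ray(f,r.max()+1,v,.042);print(v,r.min(),r.max(),a[:2].round(4),b[:2].round(4),((a+b)/2)[:2].round(4))
a=cv2.resize(c[0:200,110:250,::-1],None,fx=3,fy=3,interpolation=cv2.INTER_CUBIC)
b=cv2.resize(c[0:170,320:400,::-1],None,fx=3,fy=3,interpolation=cv2.INTER_CUBIC)
o=np.zeros((600,420+240,3),np.uint8);o[:600,:420]=a;o[:510,420:]=b
cv2.imwrite("pics/w1c.png",o)
E
```

```text
1168 [345  54] [364 151]
54 354 362 [ 0.5447 -0.4399] [ 0.5447 -0.4502] [ 0.5447 -0.445 ]
66 351 363 [ 0.5322 -0.4374] [ 0.5322 -0.4523] [ 0.5322 -0.4449]
78 351 362 [ 0.5193 -0.4383] [ 0.5193 -0.4522] [ 0.5193 -0.4453]
90 349 361 [ 0.5062 -0.4368] [ 0.5062 -0.4521] [ 0.5062 -0.4445]
102 348 360 [ 0.4927 -0.4365] [ 0.4927 -0.452 ] [ 0.4927 -0.4443]
114 347 358 [ 0.479  -0.4363] [ 0.479  -0.4507] [ 0.479  -0.4435]
126 346 357 [ 0.4649 -0.436 ] [ 0.4649 -0.4506] [ 0.4649 -0.4433]
138 346 356 [ 0.4505 -0.4369] [ 0.4505 -0.4505] [ 0.4505 -0.4437]
150 345 354 [ 0.4358 -0.4366] [ 0.4358 -0.4491] [ 0.4358 -0.4429]
```

View pics/w1c.png

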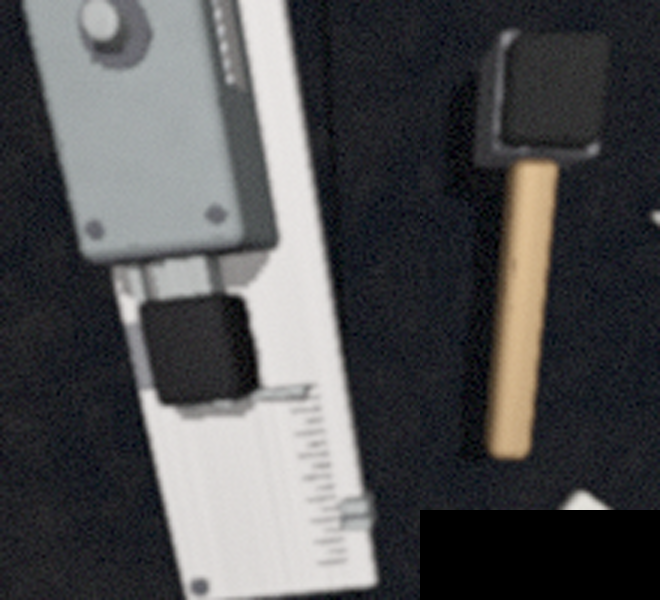

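```bash
python3 - <<'E'
from h import *
f=load("pics/w1.png")
r=lambda u,v,z:ray(f,110+u/3,v/3,z)[:2]
P=dict(pin=r(98,20,.09),fr=r(377,585,.01),fl=r(187,600,.01),re0=r(290,0,.01),tip=r(315,388,.014),rider=r(340,512,.0245),rider2=r(355,512,.0245),
 h1=r(143,300,.072),h2=r(238,295,.072),h4=r(160,403,.072),hs1=r(80,260,.076),hs2=r(243,247,.076))
for k,v in P.items():print(k,v.round(4))
d=P["re0"]-P["fr"];print("yaw edge",np.arctan2(d[1],d[0]))
d=P["hs1"]-P["hs2"];print("yaw hs",np.arctan2(-d[0],d[1]))
d=P["fl"]-P["fr"];print("yaw front",np.arctan2(-d[0],d[1]),np.hypot(*d))
for y in(.077,.09,.1):
  A=np.array([[np.cos(y),np.sin(y)],[-np.sin(y),np.cos(y)]])
  o=P["pin"]-A.T@[.02,0]
  print(y,o,{k:(A@(v-o)*1000).round(1).tolist() for k,v in P.items()})
E
```

```text
pin [ 0.581  -0.2233]
fr [ 0.3675 -0.2926]
fl [ 0.3601 -0.2024]
re0 [ 0.6056 -0.2696]
tip [ 0.4582 -0.2702]
rider [ 0.4056 -0.2798]
rider2 [ 0.4056 -0.2865]
h1 [ 0.4953 -0.2206]
h2 [ 0.4971 -0.2557]
h4 [ 0.4582 -0.2225]
hs1 [ 0.509  -0.2011]
hs2 [ 0.5134 -0.2601]
yaw edge 0.09626124519794854
yaw hs 0.07391285787729733
yaw front 0.0821783495653063 0.09048791825460556
0.077 [ 0.56102738 -0.22480023] {'pin': [20.0, 0.0], 'fr': [-198.2, -52.7], 'fl': [-198.6, 37.8], 're0': [41.0, -48.1], 'tip': [-106.0, -37.4], 'rider': [-159.2, -42.9], 'rider2': [-159.7, -49.5], 'h1': [-65.2, 9.2], 'h2': [-66.2, -25.9], 'h4': [-102.4, 10.2], 'hs1': [-50.1, 27.6], 'hs2': [-50.2, -31.5]}
0.09 [ 0.56104907 -0.22505932] {'pin': [20.0, -0.0], 'fr': [-198.8, -49.8], 'fl': [-198.1, 40.7], 're0': [40.4, -48.3], 'tip': [-106.4, -35.8], 'rider': [-159.8, -40.6], 'rider2': [-160.3, -47.2], 'h1': [-65.1, 10.3], 'h2': [-66.5, -24.8], 'h4': [-102.2, 11.8], 'hs1': [-49.7, 28.5], 'hs2': [-50.6, -30.6]}
0.1 [ 0.56106804 -0.22525842] {'pin': [20.0, 0.0], 'fr': [-199.3, -47.6], 'fl': [-197.7, 42.8], 're0': [39.9, -48.5], 'tip': [-106.8, -34.5], 'rider': [-160.1, -38.8], 'rider2': [-160.8, -45.4], 'h1': [-65.0, 11.2], 'h2': [-66.7, -23.9], 'h4': [-102.1, 13.1], 'hs1': [-49.4, 29.2], 'hs2': [-51.0, -29.9]}
```

carry_out --rows '[{"slide": [0.39, -0.29, -0.6], "yaw": -0.04, "jaw": 1}, {"slide": [0.39, -0.29, -0.7], "yaw": -0.04, "jaw": 1}, {"slide": [0.39, -0.29, -0.7], "yaw": -0.04, "jaw": 1}, {"slide": [0.39, -0.29, -0.7], "yaw": -0.04, "jaw": 1}, {"slide": [0.39, -0.29, -0.7], "yaw": 0, "jaw": 1}, {"slide": [0.39, -0.29, -0.7], "yaw": 0, "jaw": 1}, {"slide": [0, 0, -0.3], "yaw": 0, "jaw": 1}, {"slide": [0, 0, 0], "yaw": 0, "jaw": 1}, {"slide": [0, 0, 0], "yaw": 0, "jaw": 1}, {"slide": [0, 0, 0], "yaw": 0, "jaw": 1}]'

```text
time: 2.45
eef_pos: [0.5327, -0.4461, 0.112]
orientation: [3.14, -0.03, 0.003]
wrist_force: [0.7, 1.0, 0.9]
width: 0.0854
gripper_force: 0.0
```

```bash
python3 - <<'E'
from h import *
f=grab("wrist","pics/w2.png");c=f["color"]
s=read_state();print(s["eef_pos"],s["orientation"])
hsv=cv2.cvtColor(c,cv2.COLOR_RGB2HSV)
m=cv2.inRange(hsv,(8,80,120),(25,255,255))
pts=np.argwhere(m>0)[:,::-1]
print(len(pts),pts.min(0),pts.max(0))
for v in range(pts[:,1].min(),pts[:,1].max()+1,25):
    r=pts[pts[:,1]==v,0]
    if len(r): a=ray(f,r.min(),v,.042);b=ray(f,r.max()+1,v,.042);print(v,r.min(),r.max(),a[:2].round(4),b[:2].round(4),((a+b)/2)[:2].round(4))
E
```

```text
[ 0.532771   -0.44602033  0.11207646] [ 3.13948026e+00 -3.02040092e-02  3.00895556e-03]
2704 [270 222] [294 357]
222 274 286 [ 0.5424 -0.4406] [ 0.5422 -0.4489] [ 0.5423 -0.4448]
247 271 293 [ 0.525  -0.4382] [ 0.5247 -0.4532] [ 0.5249 -0.4457]
272 272 289 [ 0.5066 -0.4383] [ 0.5063 -0.4504] [ 0.5065 -0.4443]
297 274 292 [ 0.4871 -0.4391] [ 0.4868 -0.4522] [ 0.4869 -0.4457]
322 271 292 [ 0.4665 -0.4364] [ 0.4661 -0.452 ] [ 0.4663 -0.4442]
347 271 291 [ 0.4445 -0.4358] [ 0.4442 -0.4511] [ 0.4444 -0.4435]
```

View pics/w2.png

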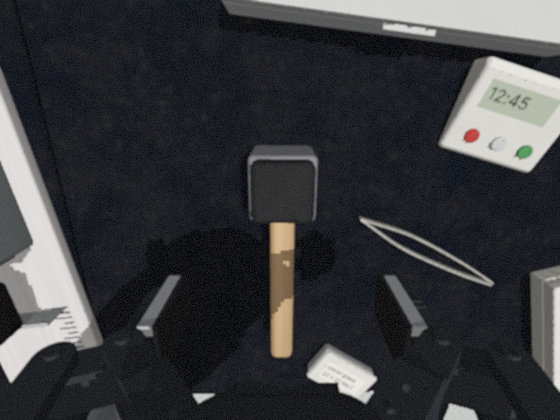

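carry_out --rows '[{"slide": [-0.06, 0, -0.4], "yaw": 0, "jaw": 1}, {"slide": [-0.06, 0, -0.4], "yaw": 0, "jaw": 1}, {"slide": [0, 0, -0.4], "yaw": 0, "jaw": 1}, {"slide": [0, 0, -0.4], "yaw": 0, "jaw": 1}, {"slide": [0, 0, 0], "yaw": 0, "jaw": 1}, {"slide": [0, 0, 0], "yaw": 0, "jaw": 1}]'

```text
time: 3.1
eef_pos: [0.5268, -0.4456, 0.0313]
orientation: [3.141, -0.03, 0.001]
wrist_force: [1.1, -0.3, 0.8]
width: 0.0856
gripper_force: 0.0
```

carry_out --grip_force 110 --rows '[{"slide": [0, 0, 0], "yaw": 0, "jaw": -1}, {"slide": [0, 0, 0], "yaw": 0, "jaw": -1}, {"slide": [0, 0, 0], "yaw": 0, "jaw": -1}, {"slide": [0, 0, 0], "yaw": 0, "jaw": -1}, {"slide": [0, 0, 0], "yaw": 0, "jaw": -1}, {"slide": [0, 0, 0], "yaw": 0, "jaw": -1}, {"slide": [0, 0, 0], "yaw": 0, "jaw": -1}, {"slide": [0, 0, 0], "yaw": 0, "jaw": -1}]'

```text
time: 3.9
eef_pos: [0.5267, -0.4454, 0.0304]
orientation: [3.141, -0.029, 0.0]
wrist_force: [-1.5, 0.9, 6.0]
width: 0.0145
gripper_force: 107.1
```

carry_out --rows '[{"slide": [0, 0, 0.3], "yaw": 0, "jaw": -1}, {"slide": [0, 0, 0.5], "yaw": 0, "jaw": -1}, {"slide": [0, 0, 0.6], "yaw": 0, "jaw": -1}, {"slide": [0, 0, 0.6], "yaw": 0, "jaw": -1}, {"slide": [0, 0, 0.4], "yaw": 0, "jaw": -1}, {"slide": [0, 0.4, 0.2], "yaw": 0, "jaw": -1}, {"slide": [0, 0.6, 0], "yaw": 0, "jaw": -1}, {"slide": [0, 0.6, 0], "yaw": 0, "jaw": -1}, {"slide": [0, 0.6, 0], "yaw": 0, "jaw": -1}, {"slide": [0.18, 0.6, 0], "yaw": 0, "jaw": -1}]'

```text
time: 4.9
eef_pos: [0.5345, -0.3039, 0.1606]
orientation: [-3.141, 0.031, 0.001]
wrist_force: [0.3, -0.4, -2.5]
width: 0.0145
gripper_force: 107.4
```

carry_out --rows '[{"slide": [0.18, 0.2, 0], "yaw": 0, "jaw": -1}, {"slide": [0, 0, 0], "yaw": 0, "jaw": -1}, {"slide": [0, 0, 0], "yaw": 0, "jaw": -1}, {"slide": [0, 0, 0], "yaw": 0, "jaw": -1}]'

```text
time: 5.3
eef_pos: [0.5443, -0.2962, 0.16]
orientation: [3.141, -0.031, -0.0]
wrist_force: [-1.3, 0.1, -2.6]
width: 0.0144
gripper_force: 107.6
```

```bash
python3 - <<'E'
from h import *
f=grab("wrist","pics/w3.png");c=f["color"]
s=read_state();print(s["eef_pos"],s["orientation"],s["wrist_force"],s["ft_torque"],s["width"])
p=s["eef_pos"]
for n,q in[("pin",(.5815,-.2255,.09)),("malletheadtop",p+[.037,0,.032])]:print(n,proj(f,q))
E
```

```text
[ 0.54421122 -0.29620751  0.15992265] [ 3.14130605e+00 -3.12939552e-02 -3.82058842e-04] [ 0.05826274 -0.36577875 -1.56728841] [-0.00937197  0.08955956  0.01019042] 0.014427690387505273
pin [165.32891896 181.54788981]
malletheadtop [282.13389048 259.15013778]
```

View pics/w3.png

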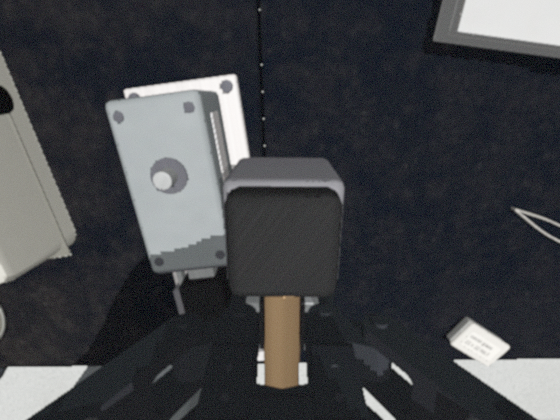

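```bash
python3 - <<'E'
from h import *
f=load("pics/w3.png")
p=np.array([.5442,-.2962,.160])
print("pin",ray(f,161,180,.09),ray(f,169,177,.076))
for u,v in[(284,242),(227,188),(341,188),(229,296),(340,296)]:print(u,v,ray(f,u,v,.192)-p)
for u,v,z in[(108,102,.076),(201,92,.076),(152,273,.076),(228,266,.076),(127,92,.01),(236,75,.01)]:print("hs",ray(f,u,v,z))
E
```

```text
pin [ 0.58251288 -0.22301131  0.09      ] [ 0.58101066 -0.22310392  0.076     ]
284 242 [ 0.04288808 -0.00069049  0.032     ]
227 188 [0.06026221 0.01542306 0.032     ]
341 188 [ 0.05961291 -0.01739926  0.032     ]
229 296 [0.02403389 0.01748408 0.032     ]
340 296 [ 0.02332167 -0.01851887  0.032     ]
hs [ 0.62774587 -0.19258545  0.076     ]
hs [ 0.63228558 -0.24903654  0.076     ]
hs [ 0.51086838 -0.20151193  0.076     ]
hs [ 0.51544458 -0.25650544  0.076     ]
hs [ 0.63440617 -0.17566233  0.01      ]
hs [ 0.64505977 -0.26202655  0.01      ]
```

carry_out --rows '[{"slide": [-0.05, 0.36, 0], "yaw": 0, "jaw": -1}, {"slide": [0, 0.36, 0], "yaw": 0, "jaw": -1}, {"slide": [0, 0.36, 0], "yaw": 0, "jaw": -1}, {"slide": [0, 0.36, 0], "yaw": 0, "jaw": -1}, {"slide": [0, 0, -0.2], "yaw": 0, "jaw": -1}, {"slide": [0, 0, -0.2], "yaw": 0, "jaw": -1}, {"slide": [0, 0, -0.2], "yaw": 0, "jaw": -1}, {"slide": [0, 0, 0], "yaw": 0, "jaw": -1}, {"slide": [0, 0, 0], "yaw": 0, "jaw": -1}]'

```text
time: 6.25
eef_pos: [0.5418, -0.2235, 0.1295]
orientation: [-3.141, 0.03, 0.001]
wrist_force: [-0.1, 0.7, -1.9]
width: 0.0142
gripper_force: 107.8
```

carry_out --rows '[{"slide": [0, 0, -0.1], "yaw": 0, "jaw": -1}, {"slide": [0, 0, -0.1], "yaw": 0, "jaw": -1}, {"slide": [0, 0, 0], "yaw": 0, "jaw": -1}]'

```text
time: 6.55
eef_pos: [0.5422, -0.2235, 0.1197]
orientation: [3.141, -0.03, 0.0]
wrist_force: [-0.2, -0.1, -2.4]
width: 0.0143
gripper_force: 108.0
```

carry_out --rows '[{"slide": [0, 0, -0.06], "yaw": 0, "jaw": -1}, {"slide": [0, 0, -0.04], "yaw": 0, "jaw": -1}]'

```text
time: 6.75
eef_pos: [0.5422, -0.2234, 0.1153]
orientation: [3.141, -0.03, 0.001]
wrist_force: [-1.9, -0.2, 4.7]
width: 0.0142
gripper_force: 108.6
```

carry_out --rows '[{"slide": [0, 0, -0.06], "yaw": 0, "jaw": -1}, {"slide": [0, 0, -0.04], "yaw": 0, "jaw": -1}]'

```text
time: 6.95
eef_pos: [0.5422, -0.2234, 0.11]
orientation: [3.141, -0.03, 0.001]
wrist_force: [-0.8, -0.2, 4.3]
width: 0.0143
gripper_force: 108.6
```

carry_out --rows '[{"slide": [0, 0, -0.04], "yaw": 0, "jaw": -1}, {"slide": [0, 0, 0], "yaw": 0, "jaw": -1}]'

```text
time: 7.15
eef_pos: [0.5422, -0.2234, 0.1082]
orientation: [3.141, -0.03, 0.001]
wrist_force: [-1.9, 0.3, 5.9]
width: 0.0148
gripper_force: 109.3
```

carry_out --rows '[{"slide": [0, 0, -0.03], "yaw": 0, "jaw": -1}, {"slide": [0, 0, 0], "yaw": 0, "jaw": -1}]'

```text
time: 7.35
eef_pos: [0.5423, -0.2235, 0.1078]
orientation: [3.141, -0.03, 0.002]
wrist_force: [-6.7, 0.8, 16.9]
width: 0.0142
gripper_force: 111.0
```

carry_out --rows '[{"slide": [0, 0, -0.03], "yaw": 0, "jaw": -1}, {"slide": [0, 0, 0], "yaw": 0, "jaw": -1}]'

```text
time: 7.55
eef_pos: [0.5424, -0.2237, 0.1074]
orientation: [3.14, -0.03, 0.003]
wrist_force: [-10.9, 2.7, 28.5]
width: 0.0143
gripper_force: 112.7
```

carry_out --rows '[{"slide": [0, 0, 0.2], "yaw": 0, "jaw": -1}, {"slide": [0, 0, 0.5], "yaw": 0, "jaw": -1}, {"slide": [0, 0, 0.4], "yaw": 0, "jaw": -1}, {"slide": [0, -0.5, 0], "yaw": 0, "jaw": -1}, {"slide": [0, -0.5, 0], "yaw": 0, "jaw": -1}, {"slide": [0, -0.46, 0], "yaw": 0, "jaw": -1}, {"slide": [0, 0, 0], "yaw": 0, "jaw": -1}, {"slide": [0, 0, 0], "yaw": 0, "jaw": -1}, {"slide": [0, 0, 0], "yaw": 0, "jaw": -1}]'

```text
time: 8.45
eef_pos: [0.5418, -0.2953, 0.1595]
orientation: [-3.14, 0.029, 0.001]
wrist_force: [0.0, 0.7, -2.5]
width: 0.0141
gripper_force: 107.8
```

```bash
python3 - <<'E'
from h import *
f=grab("wrist","pics/w4.png");c=f["color"]
s=read_state();print(s["eef_pos"],s["orientation"],s["wrist_force"])
g=load("pics/w3.png")["color"]
b=lambda c:cv2.resize(c[60:320,90:360,::-1],None,fx=1.45,fy=1.45,interpolation=cv2.INTER_CUBIC)
cv2.imwrite("pics/w4c.png",np.hstack([b(g),b(c)]))
E
```

```text
[ 0.5419131  -0.29522876  0.15965461] [-3.14064382e+00  2.83497265e-02  1.05929613e-03] [ 0.13568172  0.88956889 -2.93945609]
```

View pics/w4c.png

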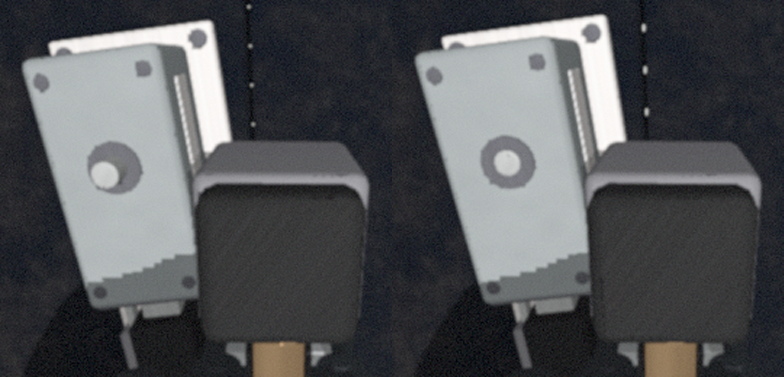

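carry_out --rows '[{"slide": [-0.05, -0.5, 0], "yaw": 0, "jaw": -1}, {"slide": [-0.05, -0.5, 0], "yaw": 0, "jaw": -1}, {"slide": [-0.05, -0.5, 0], "yaw": 0, "jaw": -1}, {"slide": [-0.05, -0.5, 0], "yaw": 0, "jaw": -1}, {"slide": [-0.05, -0.5, -0.2], "yaw": 0, "jaw": -1}, {"slide": [-0.05, -0.5, -0.6], "yaw": 0, "jaw": -1}, {"slide": [0, 0, -0.6], "yaw": 0, "jaw": -1}, {"slide": [0, 0, -0.5], "yaw": 0, "jaw": -1}, {"slide": [0, 0, -0.3], "yaw": 0, "jaw": -1}, {"slide": [0, 0, -0.2], "yaw": 0, "jaw": -1}]'

```text
time: 9.5
eef_pos: [0.5269, -0.4452, 0.0388]
orientation: [-3.14, 0.028, 0.002]
wrist_force: [0.5, -0.1, -3.6]
width: 0.0145
gripper_force: 108.0
```

carry_out --rows '[{"slide": [0, 0, 0], "yaw": 0, "jaw": -1}, {"slide": [0, 0, 0], "yaw": 0, "jaw": -1}, {"slide": [0, 0, -0.06], "yaw": 0, "jaw": -1}, {"slide": [0, 0, 0], "yaw": 0, "jaw": -1}]'

```text
time: 9.9
eef_pos: [0.5274, -0.4465, 0.0377]
orientation: [3.141, -0.029, 0.001]
wrist_force: [-0.4, -0.3, -2.5]
width: 0.0143
gripper_force: 108.0
```

carry_out --rows '[{"slide": [0, 0, -0.07], "yaw": 0, "jaw": -1}, {"slide": [0, 0, -0.05], "yaw": 0, "jaw": -1}, {"slide": [0, 0, 0], "yaw": 0, "jaw": -1}]'

```text
time: 10.2
eef_pos: [0.527, -0.4462, 0.0308]
orientation: [-3.141, 0.03, 0.0]
wrist_force: [1.1, 0.1, -2.4]
width: 0.0144
gripper_force: 108.2
```

carry_out --rows '[{"slide": [0, 0, -0.02], "yaw": 0, "jaw": -1}, {"slide": [0, 0, 0], "yaw": 0, "jaw": -1}]'

```text
time: 10.4
eef_pos: [0.527, -0.4463, 0.0305]
orientation: [3.141, -0.03, 0.0]
wrist_force: [-2.6, 0.6, 3.6]
width: 0.0144
gripper_force: 108.9
```

Touching down. Release and lift, then view the gauge.

carry_out --rows '[{"slide": [0, 0, 0], "yaw": 0, "jaw": 1}, {"slide": [0, 0, 0], "yaw": 0, "jaw": 1}, {"slide": [0, 0, 0], "yaw": 0, "jaw": 1}, {"slide": [0, 0, 0], "yaw": 0, "jaw": 1}, {"slide": [0, 0, 0], "yaw": 0, "jaw": 1}, {"slide": [0, 0, 0], "yaw": 0, "jaw": 1}, {"slide": [0, 0, 0], "yaw": 0, "jaw": 1}]'

```text
time: 11.1
eef_pos: [0.527, -0.4462, 0.03]
orientation: [-3.141, 0.03, 0.0]
wrist_force: [-0.6, 0.4, 0.0]
width: 0.0855
gripper_force: 0.0
```

carry_out --rows '[{"slide": [0, 0, 0.3], "yaw": 0, "jaw": 1}, {"slide": [0, 0, 0.5], "yaw": 0, "jaw": 1}, {"slide": [0, 0, 0.6], "yaw": 0, "jaw": 1}, {"slide": [0, 0, 0.6], "yaw": 0, "jaw": 1}, {"slide": [-0.3, 0, 0.6], "yaw": 0.15, "jaw": 1}, {"slide": [-0.5, 0.6, 0.6], "yaw": 0.15, "jaw": 1}, {"slide": [-0.5, 0.8, 0], "yaw": 0.15, "jaw": 1}, {"slide": [-0.5, 0.9, 0], "yaw": 0.15, "jaw": 1}, {"slide": [-0.5, 0.9, 0], "yaw": 0.15, "jaw": 1}, {"slide": [-0.3, 0.9, 0], "yaw": 0.1, "jaw": 1}]'

```text
time: 12.1
eef_pos: [0.3969, -0.2423, 0.1911]
orientation: [3.138, 0.13, 0.001]
wrist_force: [1.0, 0.7, 0.6]
width: 0.0856
gripper_force: 0.0
```

carry_out --rows '[{"slide": [0, 0, 0], "yaw": 0, "jaw": 1}, {"slide": [0, 0, 0], "yaw": 0, "jaw": 1}, {"slide": [0, 0, 0], "yaw": 0, "jaw": 1}]'

```text
time: 12.4
eef_pos: [0.3994, -0.245, 0.191]
orientation: [3.137, 0.13, 0.003]
wrist_force: [-0.5, -0.3, -0.4]
width: 0.0853
gripper_force: 0.0
```

```bash
python3 - <<'E'
from h import *
f=grab("wrist","pics/w5.png");c=f["color"]
s=read_state();print(s["eef_pos"],s["orientation"],s["wrist_force"])
print(proj(f,(.477,-.232,.072)))
cv2.imwrite("pics/w5c.png",cv2.resize(c[:300,100:500,::-1],None,fx=2,fy=2,interpolation=cv2.INTER_CUBIC))
E
```

```text
[ 0.39931452 -0.24504     0.19063262] [3.13763063e+00 1.29641425e-01 1.83687023e-03] [0.14491135 0.04961896 0.02522886]
[273.45234334 106.04204874]
```

View pics/w5c.png

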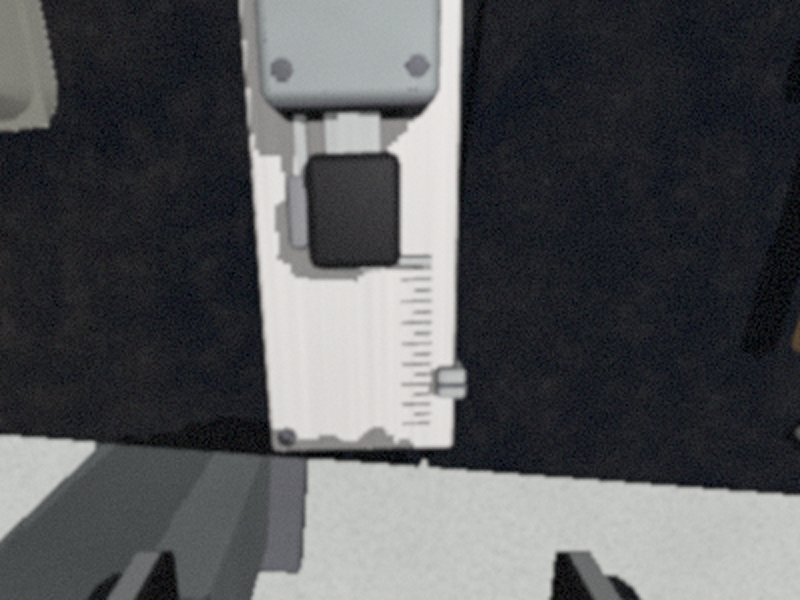

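```bash
python3 - <<'E'
from h import *
f=load("pics/w5.png")
r=lambda u,v,z:ray(f,100+u/2,v/2,z)[:2]
P=dict(hTL=r(308,154,.072),hTR=r(398,154,.072),hBL=r(311,266,.072),hBR=r(399,264,.072),tip=r(432,262,.014),rider=r(436,382,.0245),rider18=r(436,382,.018),riderR=r(465,382,.0245),L0=r(246,20,.01),L1=r(272,440,.01),R0=r(461,20,.01),R1=r(452,440,.01))
for k,v in P.items():print(k,v.round(4))
for a,b in(("L1","L0"),("R1","R0")):
  d=P[b]-P[a];print("yaw",np.arctan2(d[1],d[0]))
d=P["L1"]-P["R1"];print("front",np.arctan2(-d[0],d[1]),np.hypot(*d),(P["L1"]+P["R1"])/2)
print("headc",sum(P[k] for k in("hTL","hTR","hBL","hBR"))/4)
y=.083;A=np.array([[np.cos(y),np.sin(y)],[-np.sin(y),np.cos(y)]])
print("tip-rider",A@(P["tip"]-P["rider"]),A@(P["tip"]-P["rider18"]))
E
```

```text
hTL [ 0.4949 -0.2173]
hTR [ 0.4974 -0.2481]
hBL [ 0.4574 -0.2204]
hBR [ 0.4607 -0.2521]
tip [ 0.4572 -0.2704]
rider [ 0.4048 -0.2774]
rider18 [ 0.4031 -0.2783]
riderR [ 0.4059 -0.2906]
L0 [ 0.546  -0.1844]
L1 [ 0.3644 -0.2017]
R0 [ 0.5533 -0.2714]
R1 [ 0.3718 -0.2909]
yaw 0.09502247357812062
yaw 0.107105819696411
front 0.0822609983309058 0.08948645037551477 [ 0.36811109 -0.24628938]
headc [ 0.4775822  -0.23447229]
tip-rider [0.05281635 0.0025847 ] [0.05465862 0.00334256]
```

carry_out --rows '[{"slide": [0.52, 0.07, 0], "yaw": 0.05, "jaw": 1}, {"slide": [0.52, 0.07, -0.3], "yaw": 0, "jaw": 1}, {"slide": [0.52, 0.08, -0.5], "yaw": 0, "jaw": 1}, {"slide": [0, 0, -0.5], "yaw": 0, "jaw": 1}, {"slide": [0, 0, -0.5], "yaw": 0, "jaw": 1}, {"slide": [0, 0, -0.4], "yaw": 0, "jaw": 1}, {"slide": [0, 0, -0.4], "yaw": 0, "jaw": 1}, {"slide": [0, 0, -0.16], "yaw": 0, "jaw": 1}, {"slide": [0, 0, 0], "yaw": 0, "jaw": 1}, {"slide": [0, 0, 0], "yaw": 0, "jaw": 1}]'

```text
time: 13.45
eef_pos: [0.477, -0.2334, 0.0525]
orientation: [3.138, 0.139, 0.001]
wrist_force: [0.1, 0.3, 0.8]
width: 0.0854
gripper_force: 0.0
```

```bash
python3 - <<'E'
from h import *
s=read_state();print(s["eef_pos"],s["orientation"],s["wrist_force"])
E
```

```text
[ 0.4769768  -0.23343584  0.05248296] [3.13811788e+00 1.39322326e-01 7.21836510e-04] [0.13578569 0.2526502  0.77416551]
```

carry_out --grip_force 45 --rows '[{"slide": [0, 0, 0], "yaw": 0, "jaw": -1}, {"slide": [0, 0, 0], "yaw": 0, "jaw": -1}, {"slide": [0, 0, 0], "yaw": 0, "jaw": -1}, {"slide": [0, 0, 0], "yaw": 0, "jaw": -1}, {"slide": [0, 0, 0], "yaw": 0, "jaw": -1}, {"slide": [0, 0, 0], "yaw": 0, "jaw": -1}]'

```text
time: 14.05
eef_pos: [0.4771, -0.2349, 0.0532]
orientation: [3.135, 0.139, 0.002]
wrist_force: [-3.1, -8.9, 6.4]
width: 0.0336
gripper_force: 46.3
```

carry_out --rows '[{"slide": [0, -0.02, 0], "yaw": 0, "jaw": -1}, {"slide": [-0.05, -0.005, 0], "yaw": 0, "jaw": -1}, {"slide": [-0.1, -0.009, 0], "yaw": 0, "jaw": -1}, {"slide": [-0.1, -0.009, 0], "yaw": 0, "jaw": -1}, {"slide": [0, 0, 0], "yaw": 0, "jaw": -1}]'

```text
time: 14.55
eef_pos: [0.4651, -0.2362, 0.0532]
orientation: [3.136, 0.14, 0.004]
wrist_force: [1.9, -3.8, 5.3]
width: 0.0336
gripper_force: 45.2
```

carry_out --rows '[{"slide": [-0.1, -0.009, 0], "yaw": 0, "jaw": -1}, {"slide": [-0.1, -0.009, 0], "yaw": 0, "jaw": -1}, {"slide": [-0.1, -0.009, 0], "yaw": 0, "jaw": -1}, {"slide": [-0.1, -0.009, 0], "yaw": 0, "jaw": -1}, {"slide": [-0.1, -0.009, 0], "yaw": 0, "jaw": -1}, {"slide": [-0.1, -0.009, 0], "yaw": 0, "jaw": -1}, {"slide": [-0.1, -0.009, 0], "yaw": 0, "jaw": -1}, {"slide": [-0.1, -0.009, 0], "yaw": 0, "jaw": -1}, {"slide": [0, 0, 0], "yaw": 0, "jaw": -1}, {"slide": [0, 0, 0], "yaw": 0, "jaw": -1}]'

```text
time: 15.55
eef_pos: [0.4257, -0.2404, 0.0532]
orientation: [3.135, 0.14, 0.005]
wrist_force: [2.5, -6.4, 4.9]
width: 0.0338
gripper_force: 45.6
```

```bash
python3 - <<'E'
from h import *
f=grab("wrist","pics/w6.png");c=f["color"]
s=read_state();print(s["eef_pos"],s["orientation"],s["wrist_force"])
g=grab("top","pics/top6.png")
o=cv2.resize(c[100:400,180:440,::-1],None,fx=1.6,fy=1.6,interpolation=cv2.INTER_CUBIC)
t=cv2.resize(g["color"][175:280,300:380,::-1],None,fx=4.57,fy=4.57,interpolation=cv2.INTER_CUBIC)[:480]
o=o[:480];t=t[:o.shape[0]]
o=o[:t.shape[0]]
cv2.imwrite("pics/w6c.png",np.hstack([o,t]))
E
```

```text
[ 0.4257236  -0.24041191  0.05319497] [3.1349154  0.13990998 0.00547186] [ 3.23522911 -5.80974709  4.31657438]
```

View pics/w6c.png

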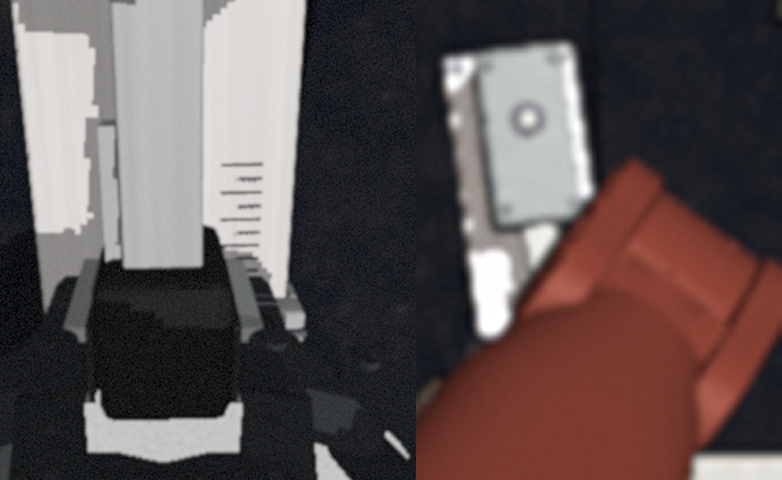

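```bash
python3 - <<'E'
from h import *
f=load("pics/w6.png")
r=lambda u,v,z:ray(f,180+u/1.6,100+v/1.6,z)
print("front",r(168,416,.072),"back",r(168,268,.072),"rider",r(300,308,.0245),r(300,325,.0245))
f=load("pics/w5.png");print(ray(f,100+465/2,382/2,.0245))
E
```

```text
front [ 0.41055185 -0.24217614  0.072     ] back [ 0.45219163 -0.23832213  0.072     ] rider [ 0.41478769 -0.28705252  0.0245    ] [ 0.40814866 -0.28822094  0.0245    ]
[ 0.40591983 -0.29064359  0.0245    ]
```

carry_out --rows '[{"slide": [-0.03, -0.013, 0], "yaw": 0, "jaw": -1}, {"slide": [0, 0, 0], "yaw": 0, "jaw": -1}, {"slide": [0, 0, 0], "yaw": 0, "jaw": -1}]'

```text
time: 15.95
eef_pos: [0.4241, -0.2406, 0.0532]
orientation: [3.136, 0.14, 0.005]
wrist_force: [3.2, -4.0, 6.2]
width: 0.0336
gripper_force: 45.4
```

```bash
python3 - <<'E'
from h import *
print(finish_job())
E
```

```text
the job is handed in; nothing more can be done
None
```

I knocked the pin fully down with the mallet, set the mallet back where it had stood, drew the arm out about 53 mm, and handed in the job still gripping the head at 45 N with the button squeezed. The fingers hid the pointer at the end, so its match to the rider's mark rests on the tool's measured travel and an earlier camera estimate of about 53 mm (±2), not on seeing them level.

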